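Square up a row of cartons against the stop with a straightedge

ROBOT

A 6-joint arm with a two-finger parallel gripper is mounted at the origin on a cart in front of the work surface, level with it; the furniture and walls round the work are solid. World frame = base frame: x ahead of the robot, y to its left, z up, the work surface at z = 0. Lengths are in m, angles in degrees, forces in N, time in s.
With the tool pointing down it reaches from about 0.4 to 0.825 m from the base axis. Payload 7 kg.
Tool frame: the origin (TCP) lies midway between the tips of the shut fingers; the grasp point (between the pads) lies 19 mm behind it; y points along the fingers, z is the direction in which the jaws open and shut, and the axes are right-handed (so a half turn about y gives the same grasp; the last joint's range is limited). The gripper opens to 88 mm and grips with 3 to 60 N. Pads are 19 mm wide; open, the fingers measure 130 mm over their backs; the gripper's body (78 mm by 193 mm) begins 47 mm behind the grasp point.
Start: joints at [-55.972, 20.546, 0.682, 0, -70.136, -16.507], TCP at [0.203, -0.644, 0.227] pointing down, gripper open.
Joint ranges: [-176.03, 176.03], [-82.01, 121.73], [-58.28, 71.71], [-173.87, 95.51], [-174.79, -0.11], [-173.66, 173.66]. Speed limits (degrees/s): [136.94, 136.94, 172.46, 180, 180, 180].

INTERFACE

Orientations are given as [roll, pitch, yaw] about the fixed x, y, z axes, in that order (R = Rz(yaw) Ry(pitch) Rx(roll)).
In Python, from plant import ctrl gives the robot as it stands.
- The arm moves only by the tool step_arm, never from a script. Its argument "rows" is a list that holds one entry, the list of rows, each a list of 7 numbers: the gripper command: -1 is shut, 1 is fully open, values between are in proportion, then the shift along the world's x, y, z in cm, then the turn, a rotation vector about the world's x, y, z in degrees. In form: [[[fingers, tx, ty, tz, rx, ry, rz], ...]]. A call has 1 to 12 rows; each row shifts and turns the commanded pose from where the row before left it; what a row does not reach is not made up. A row lasts 1/8 s, in which the tool goes at most 62.5 mm and 10.7 degrees, less where a joint would pass 70% of its speed; a pose out of reach is approached as far as the arm can. A call is refused whole if a number of a shift passes 6.25 or a number of a turn 10.7, either way. A call with a gripper value outside its range is refused whole. The fingers move at their own pace and stop on an object; the grip force is fixed at half the most. Time passes only in rows, so rows that do not move let the fingers close. It gives the time, the measured TCP pose, the force and the opening at its end, in the units of the state.
- ctrl.get_obs(): the state, without advancing time (a new reading comes with each control period).
- ctrl.snapshot(name): name is "scene" or "top" or "wrist"; returns the picture (400x640x3 uint8, blue, green, red); there is no depth.
- ctrl.camera_params(name): a dict with "vertical_fov" (degrees; the focal length in pixels is half the picture's height over the tangent of half this angle, whatever the lens; pixels are square), "cx", "cy" (the principal point, pixels), "rvec" (rotation vector, rad) and "tvec" (3), from world to camera coordinates, as OpenCV has them. Camera axes: x right, y down, z forward; pixel columns grow to the right and rows downward; lengths in m; the calibration is good to about 2 mm. The wrist camera is an equidistant fisheye: a pixel r from the principal point sees the ray r / f radians off the axis. A picture is of the moment at which its call begins: read the wrist's pose just before it. camera_params takes no time and is no camera call; for the wrist camera it gives the pose at the moment of the call.
- ctrl.close_job(): hands the job in, once; it reports no verdict.
The state is a dict: "clock": time; "joint_pos": joint angles; "qvel": joint speeds; "tau": joint torques, N m; "tool_pos": TCP position; "orientation": TCP orientation; "force": force on the tool from outside, world axes, zero at the start; "moment": the same for the moment, N m; "opening": finger opening in m.
Only numpy, scipy, OpenCV 4.12 (cv2) and the standard library are available. Lean on these libraries where they do the work, as an engineer would, in place of code of your own. Each camera call takes 0.05 s, during which the arm holds its last target. There are 200 camera calls.

TASK

Take the straightedge from its rubber mat and, holding it, push the three staggered kraft cartons with its edge until they stand in one straight row, all home against the steel stop strip of the fence; press the row home firmly for a moment, with about 15 N and never more than 20 N, so the boxes are not crushed. Then stand the straightedge back on its mat, along it. Move the cartons only with the straightedge, not with the gripper, and leave the other things alone.

Things in the scene. Friction and masses are not known exactly. Their poses are not given: they have to be found in the camera images.
- fence: Fixed aluminium fence beam, 210 mm long (y), 44 high. Origin on the table under its middle; x points away from the cartons. On its -x side, on pins, a locked, unyielding steel stop strip, 206 mm long, 45 high, parallel to it: its front face lies anywhere from x = -22 to -52 mm; where is not reported, find it by feel. Beam and knobs reach x = +20, z = 62 mm.
- carton_1: Carton 1 of 3, counted from the fence's +y end: kraft parts box, 55 mm wide (own x), 70 deep (own y, across the fence), 65 high, 0.1 to 0.2 kg, loose on the table. Origin: centre of its underside. The three stand about 66 mm apart, staggered and slightly skew, 10 to 80 mm short of the stop strip. Sliding all three takes 1 to 6 N.
- carton_2: Carton 2 of 3, counted from the fence's +y end: kraft parts box, 55 mm wide (own x), 70 deep (own y, across the fence), 65 high, 0.1 to 0.2 kg, loose on the table. Origin: centre of its underside. The three stand about 66 mm apart, staggered and slightly skew, 10 to 80 mm short of the stop strip. Sliding all three takes 1 to 6 N.
- carton_3: Carton 3 of 3, counted from the fence's +y end: kraft parts box, 55 mm wide (own x), 70 deep (own y, across the fence), 65 high, 0.1 to 0.2 kg, loose on the table. Origin: centre of its underside. The three stand about 66 mm apart, staggered and slightly skew, 10 to 80 mm short of the stop strip. Sliding all three takes 1 to 6 N.
- straightedge: Aluminium angle, 205 mm long (y), 0.4 kg, standing on its foot (x = -32 to +28 mm). Web 6 mm thick, 60 high along its +x side; its pushing face is at x = +28, facing +x. Black upright grip block in the middle behind the web, 44 mm long (y), 20 thick (x), top at z = 85: grip it from above across the 44 mm, about 50 mm up. Origin on the underside below the block's centre, z up.
- mat: Fixed black rubber mat, 85 x 235 mm (x, y), 3 mm thick, where the straightedge stands at the start with its length along the mat's y. Origin at the centre of the mat's underside, on the table.
- pile_top (a point): Middle of the top of a fixed pile of clear organiser boxes between the mat and the row: about 235 mm (x) by 160 mm (y) and 150 mm high. Carry the straightedge over it or round it.
- oil_can: Oil can, 56 mm across, 137 mm high. Bystander, to be left alone. Origin at the centre of its underside.
- white_carton: White carton, 62 x 95 x 50 mm. Bystander, to be left alone. Origin at the centre of its underside.
- tape_measure: Tape measure, 37 x 77 x 60 mm. Bystander, to be left alone. Origin at the centre of its underside.
- gear: Spur gear lying flat, 60 mm across, 21 mm high. Bystander, to be left alone. Origin at the centre of its underside.

How it is judged (in metres and radians):
On the way:
1. all three cartons lie against the straightedge's pushing face (within 10 mm) while the row is pressed against the fence with more than 4 N, for 0.5 s (contact force between fence and anything else above 4 N and x of carton_1 in the frame of straightedge between 0.053 and 0.073 m and x of carton_2 in the frame of straightedge between 0.053 and 0.073 m and x of carton_3 in the frame of straightedge between 0.053 and 0.073 m), for 0.5 s.
At the end, for the whole second after the job is handed in: The three cartons stand upright, at rest, in one row at the stop strip: outer two within 4.5 mm of the middle one fore and aft, each square to it within 0.05 rad. The straightedge stands at rest on its mat, origins within 40 mm horizontally, lengths parallel within 0.25 rad (x of carton_1 in the frame of fence between -0.092 and -0.053 m and x of carton_2 in the frame of fence between -0.092 and -0.053 m and x of carton_3 in the frame of fence between -0.092 and -0.053 m and y of carton_1 in the frame of carton_2 between -0.0045 and 0.0045 m and y of carton_3 in the frame of carton_2 between -0.0045 and 0.0045 m and angle between the y axis of each of carton_1, carton_2, carton_3 and the x axis of fence, either way round below 0.05 rad and angle between each of carton_1, carton_2, carton_3's own z axis and vertical below 0.05 rad and linear speed of each of carton_1, carton_2, carton_3, straightedge below 0.02 m/s and horizontal distance between straightedge and mat below 0.04 m and angle between the y axis of straightedge and the y axis of mat, either way round below 0.25 rad and angle between straightedge's own z axis and vertical below 0.06 rad and height (world z) of straightedge below 0.01 m); the robot touches nothing.
It fails at once if the fence is pressed with more than 20 N (contact force between fence and anything else above 20 N).
It fails at once if a carton is pressed by the straightedge with more than 20 N (contact force between any of carton_1, carton_2, carton_3 and straightedge above 20 N).
It fails at once if the gripper or arm pushes a carton (contact force between any of carton_1, carton_2, carton_3 and the fingers above 1 N or contact force between any of carton_1, carton_2, carton_3 and the arm above 1 N).
It fails at once if a carton tips over (angle between any of carton_1, carton_2, carton_3's own z axis and vertical above 0.4 rad).
It fails at once if a bystander is moved more than 15 mm (distance of any of oil_can, white_carton, tape_measure, gear from where it was at the start of the episode above 0.015 m).
It also fails if it takes over 69 s, if anything falls off the work surface, if the arm or the gripper's body presses on something with over 40 N, if the wrist force passes 120 N, or if a joint passes its speed limit or range.

## Working session

There is one attempt and no reset: what is moved stays moved. The work goes in short steps, Python scripts to look and compute and a tool call to move; the robot and the scene stay as the last step left them, time stands still between calls to the robot, and variables do not carry over. Pictures are saved under pics/ and viewed, about 8 in all and at most 12, crops included, and the job is handed in when it is done.

Besides the shell and the picture viewer there is one more tool, called after "Call:" as a command line: name --argument value ..., lists and objects as JSON in quotes. step_arm: Moves the arm, as the interface text tells. Its arguments: {"type":"object","properties":{"rows":{"type":"array"}},"required":["rows"]}

```bash
mkdir -p pics; cat > h.py <<'E'
from plant import ctrl
import numpy as np, cv2
def cam(n):
    p=ctrl.camera_params(n); R=cv2.Rodrigues(np.array(p["rvec"],float))[0]; t=np.array(p["tvec"],float).ravel()
    return R,t,200/np.tan(np.radians(p["vertical_fov"])/2),p["cx"],p["cy"]
def px(n,u,v,z,c=None):
    R,t,f,cx,cy=c or cam(n); a,b=(u-cx)/f,(v-cy)/f
    if n=="wrist":
        r=np.hypot(a,b); s=np.sinc(r/np.pi)/1.0; d=np.array([a*s,b*s,np.cos(r)])
    else: d=np.array([a,b,1.])
    d=R.T@d; o=-R.T@t
    return o+d*(z-o[2])/d[2]
E
python3 - <<'E'
from h import *
print(ctrl.get_obs())
for n in("top","scene"):
    R,t,f,cx,cy=cam(n); print(n,-R.T@t,R[2],f)
    cv2.imwrite(f"pics/{n}0.png",ctrl.snapshot(n))
E
```

```text
{'clock': 0.0, 'joint_pos': array([-5.59718420e+01,  2.05918997e+01,  6.35102458e-01, -2.16960206e-02,
       -7.01376696e+01, -1.65072063e+01]), 'qvel': array([-0.01969475,  0.00481372,  0.09178259, -0.02155231,  0.03910582,
       -0.06669995]), 'tau': array([-4.32962734e-04, -5.82717025e+01,  2.93055689e+01,  6.99732721e+00,
        6.94759452e-03, -1.13790884e-04]), 'tool_pos': array([ 0.20304907, -0.64321777,  0.2256226 ]), 'orientation': array([-8.99036310e+01,  7.28913451e-03,  1.75135696e+01]), 'force': array([0.33198275, 0.3311977 , 0.85710843]), 'moment': array([-0.02108623, -0.00415452, -0.00429151]), 'opening': 0.08746933756896967}
top [0.43873708 0.0896828  1.2142003 ] [ 0.08658114 -0.00892976 -0.99620478] 422.3245579500376
scene [0.15057328 0.79815333 1.0478139 ] [ 0.33444938 -0.57584257 -0.74602208] 435.00533877345794
```

View pics/top0.png

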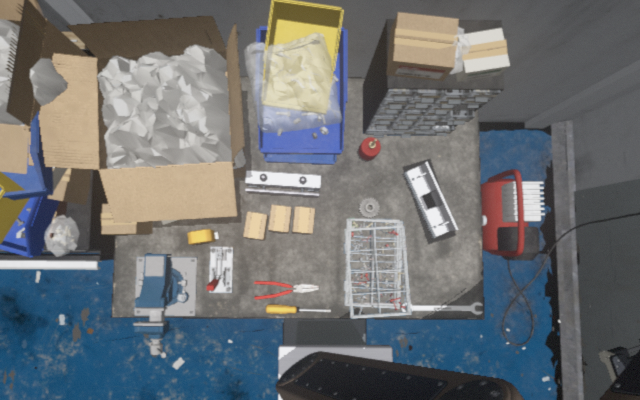

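View pics/scene0.png

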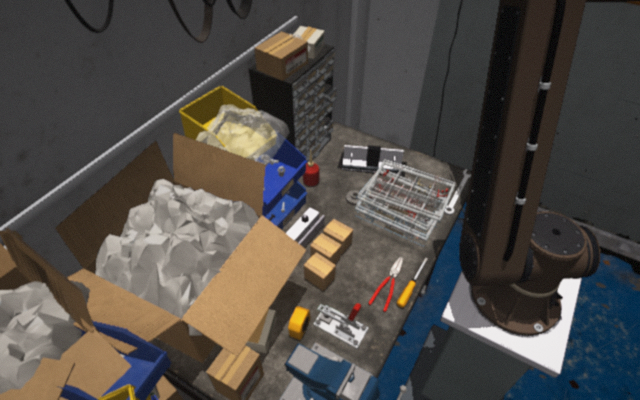

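```bash
python3 - <<'E'
from h import *
im=cv2.imread("pics/top0.png")
a=cv2.resize(im[160:250,230:330],None,fx=6,fy=6,interpolation=cv2.INTER_CUBIC)
b=cv2.resize(im[145:255,395:465],None,fx=5,fy=5,interpolation=cv2.INTER_CUBIC)
cv2.imwrite("pics/a.png",a)
cv2.imwrite("pics/b.png",b)
E
```

```text
(no output)
```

View pics/a.png

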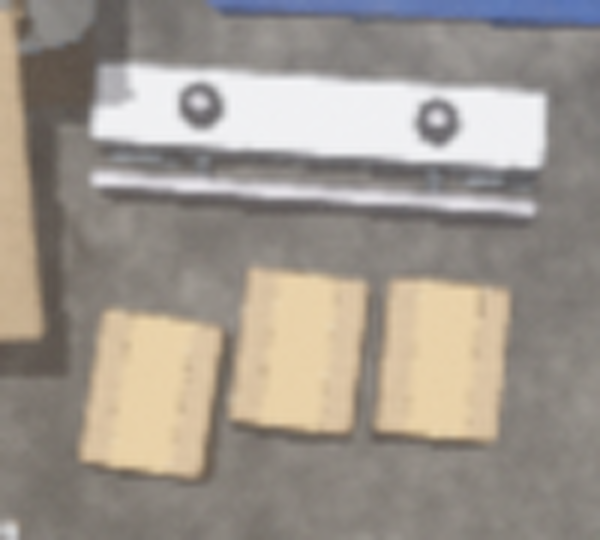

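View pics/b.png

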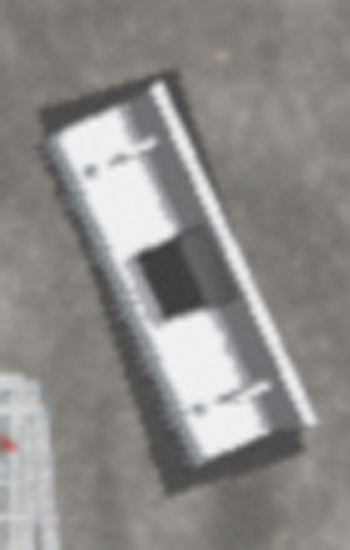

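```bash
python3 - <<'E'
from h import *
A=lambda p,z:px("top",230+(p[0]+.5)/6-.5,160+(p[1]+.5)/6-.5,z)[:2]
B=lambda p,z:px("top",395+(p[0]+.5)/5-.5,145+(p[1]+.5)/5-.5,z)[:2]
def ang(d): return np.degrees(np.arctan2(d[1],d[0]))
f=[A(p,.044) for p in((98,62),(548,92),(545,166),(91,137))]
print("beam",np.round(f,4),"len",np.linalg.norm(f[0]-f[1]),"yaxis",ang(f[0]-f[1]),ang(f[3]-f[2]),"c",np.mean(f,0))
s=[A(p,.045) for p in((91,183),(537,214))]; print("strip front top edge",np.round(s,4),np.linalg.norm(s[0]-s[1]),ang(s[0]-s[1]))
for i,c in enumerate([((103,310),(222,325),(205,480),(80,462)),((248,267),(368,281),(354,436),(230,419)),((386,279),(511,289),(496,441),(374,433))]):
    q=[A(p,.065) for p in c]; print("carton",i+1,np.round(np.mean(q,0),4),"yaxis",ang(q[0]-q[3]+q[1]-q[2]))
w=[B(p,.06) for p in((158,83),(313,424))]; print("web top",np.round(w,4),np.linalg.norm(w[0]-w[1]),"y",ang(w[0]-w[1]))
print("block top",B((215,270),.085))
m=[B(p,.003) for p in((42,105),(182,68),(302,450),(168,495))]; print("mat",np.round(m,4),np.mean(m,0),ang(m[0]-m[3]),ang(m[1]-m[2]),np.linalg.norm(m[0]-m[3]))
T=lambda u,v,z:np.round(px("top",u,v,z)[:2],3)
print("pile",[T(*p,.15) for p in((348,219),(404,221),(410,318),(345,318))],"oil",T(370,147,.137),"gear",T(369,207,.02))
print("scene bins front top?",T(262,160,.1),T(335,160,.1), "tape",T(201,237,.06),"wht", T(220,270,.05),"flap",T(237,215,.25))
E
```

```text
beam [[0.6415 0.2538]
 [0.6289 0.0438]
 [0.5941 0.0451]
 [0.6062 0.2564]] len 0.21036959547492054 yaxis 86.56572448295697 86.71985794793295 c [0.61763938 0.14978077]
strip front top edge [[0.5845 0.2559]
 [0.5714 0.0488]] 0.2074878224391446 86.3923697291323
carton 1 [0.4859 0.2234] yaxis -6.472895049651243
carton 2 [0.5061 0.1568] yaxis -5.278067379059286
carton 3 [0.5021 0.0925] yaxis -4.648518535813934
web top [[ 0.6669 -0.2478]
 [ 0.4782 -0.3295]] 0.20559053102897046 y 23.40182533015352
block top [ 0.55999696 -0.26946757]
mat [[ 0.6647 -0.1966]
 [ 0.6871 -0.2787]
 [ 0.4652 -0.3435]
 [ 0.439  -0.2658]] [ 0.56399289 -0.27116229] 17.05867508356153 16.272653875733553 0.23604473421885078
pile [array([ 0.5  , -0.021]), array([ 0.496, -0.162]), array([ 0.255, -0.174]), array([ 0.254, -0.013])] oil [ 0.688 -0.08 ] gear [ 0.542 -0.094]
scene bins front top? [0.659 0.204] [0.66  0.008] tape [0.453 0.37 ] wht [0.364 0.318] flap [0.502 0.243]
```

```bash
python3 - <<'E'
from h import *
def P(n): R,t,f,cx,cy=cam(n); return np.array([[f,0,cx],[0,f,cy],[0,0,1]])@np.c_[R,t]
for a,b in [((238,215),(303,250)),((103,232),(188,395)),((238,215),(300,260)),((100,170),(90,275)),((280,218),(325,247))]:
    X=cv2.triangulatePoints(P("top"),P("scene"),np.array(a,float),np.array(b,float)).ravel(); X=X[:3]/X[3]
    h=[(lambda q:q[:2]/q[2])(P(n)@np.r_[X,1]) for n in("top","scene")]
    print(a,b,np.round(X,3),np.round(h,1))
E
```

```text
(238, 215) (303, 250) [0.511 0.258 0.153] [[237.4 213.7]
 [304.3 250.2]]
(103, 232) (188, 395) [0.506 0.65  0.089] [[ 93.3 216.2]
 [208.6 398.7]]
(238, 215) (300, 260) [0.515 0.265 0.114] [[237.2 213.1]
 [301.9 260.3]]
(100, 170) (90, 275) [0.671 0.594 0.334] [[ 66.5 131.1]
 [136.7 282.4]]
(280, 218) (325, 247) [0.507 0.157 0.051] [[279.9 217.8]
 [325.2 247. ]]
```

Call:
step_arm --rows '[[[1, 4, 4.5, 0, 0, 0, -10.5], [1, 4.5, 4.5, 0, 0, 0, -10.5], [1, 4.5, 4.5, 0, 0, 0, -10.5], [1, 4.5, 4.5, 0, 0, 0, -10.5], [1, 4.5, 4.5, 0, 0, 0, -10.5], [1, 4.5, 5, 0, 0, 0, -10.5], [1, 4.5, 5, 0, 0, 0, -10.5], [1, 5, 5, 0, 0, 0, -10.6], [1, 0, 0, 0, 0, 0, 0]]]'

```text
clock: 1.23
tool_pos: [0.538, -0.2957, 0.2258]
orientation: [-90.0, 0.0, -63.4]
force: [-0.0, -0.1, -1.0]
opening: 0.0875
```

```bash
python3 - <<'E'
from h import *
c=cam("wrist"); im=ctrl.snapshot("wrist"); cv2.imwrite("pics/w1.png",im)
R,t,f,cx,cy=c; print(-R.T@t,R[2],f,cx,cy); np.savez("w1.npz",R=R,t=t,f=f,cx=cx,cy=cy)
E
```

```text
[ 0.50307114 -0.22631269  0.38285469] [ 0.12571217 -0.25233461 -0.95943926] 309.70691628693146 318.583488769287 198.6164330372018
```

View pics/w1.png

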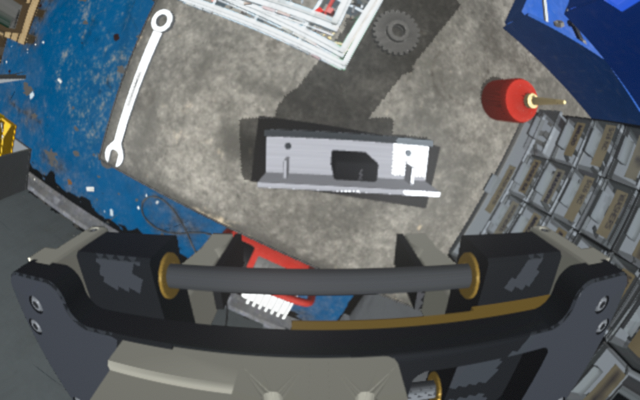

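```bash
python3 - <<'E'
from h import *
d=np.load("w1.npz"); c=(d["R"],d["t"],float(d["f"]),float(d["cx"]),float(d["cy"]))
g=lambda u,v,z:px("wrist",u,v,z,c)[:2]
w=[g(440,193,.06),g(258,185,.06)]; dd=w[0]-w[1]; a=np.arctan2(dd[1],dd[0])
print(w,np.linalg.norm(dd),np.degrees(a)); print("origin",np.mean(w,0)-.025*np.array([np.sin(a),-np.cos(a)]))
print("mat",[g(*p,.003) for p in((258,117),(392,120),(436,206),(240,178))])
im=cv2.imread("pics/w1.png"); cv2.imwrite("pics/w1c.png",cv2.resize(im[100:220,225:455],None,fx=3.4,fy=3.4,interpolation=cv2.INTER_CUBIC))
E
```

```text
[array([ 0.66609036, -0.24334197]), array([ 0.47956976, -0.32690739])] 0.20438472418758333 24.133451786411854
origin [ 0.56260848 -0.26230979]
mat [array([ 0.43958888, -0.26610457]), array([ 0.58867176, -0.19501495]), array([ 0.69959418, -0.26440583]), array([ 0.45034784, -0.34668857])]
```

View pics/w1c.png

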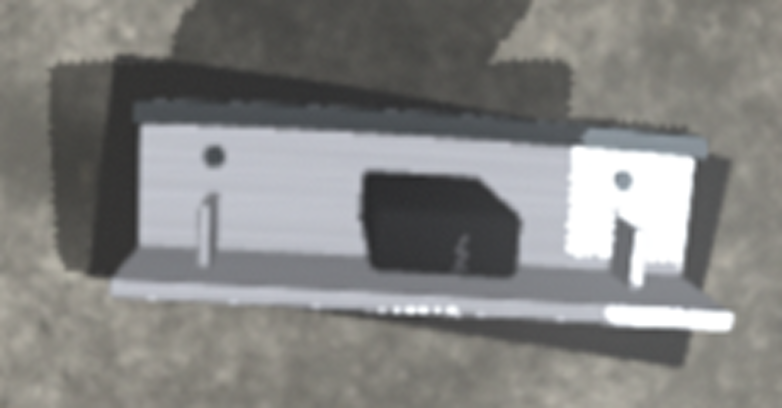

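Call:
step_arm --rows '[[[1, 2.45, 3.2, -2, 0, 0, -2.9], [1, 0, 0, -4, 0, 0, 0], [1, 0, 0, -4, 0, 0, 0], [1, 0, 0, -4, 0, 0, 0], [1, 0, 0, -3, 0, 0, 0], [1, 0, 0, -2, 0, 0, 0], [1, 0, 0, 0, 0, 0, 0]]]'

```text
clock: 2.15
tool_pos: [0.558, -0.2674, 0.0349]
orientation: [-90.2, 0.1, -66.4]
force: [0.1, -0.7, 0.6]
opening: 0.0878
```

Call:
step_arm --rows '[[[-1, 0, 0, 0, 0, 0, 0], [-1, 0, 0, 0, 0, 0, 0], [-1, 0, 0, 0, 0, 0, 0], [-1, 0, 0, 0, 0, 0, 0], [-1, 0, 0, 0, 0, 0, 0]]]'

```text
clock: 2.78
tool_pos: [0.5608, -0.2667, 0.037]
orientation: [-89.9, -0.0, -66.3]
force: [0.8, 1.4, 1.7]
opening: 0.0439
```

Call:
step_arm --rows '[[[-1, 0, 0, 1, 0, 0, 0], [-1, 0, 0, 3, 0, 0, 0], [-1, 0, 0, 4, 0, 0, 0], [-1, 0, 0, 4, 0, 0, 0], [-1, 0, 0, 4, 0, 0, 0], [-1, 0, 0, 4, 0, 0, 0], [-1, 0, 0, 0, 0, 0, 0]]]'

```text
clock: 3.65
tool_pos: [0.5612, -0.2672, 0.2405]
orientation: [-89.7, -0.2, -66.3]
force: [0.5, -1.0, -5.0]
opening: 0.0438
```

Call:
step_arm --rows '[[[-1, -1.4, 3.8, 0, 0, 0, 5.7], [-1, -1.4, 3.8, 0, 0, 0, 5.7], [-1, -1.4, 3.8, 0, 0, 0, 5.7], [-1, -1.4, 3.8, 0, 0, 0, 5.7], [-1, -1.4, 3.8, 0, 0, 0, 5.7], [-1, -1.4, 3.8, 0, 0, 0, 5.7], [-1, -1.4, 3.8, 0, 0, 0, 5.7], [-1, -1.4, 3.8, 0, 0, 0, 5.7], [-1, -1.5, 3.8, 0, 0, 0, 5.7], [-1, -1.5, 3.8, 0, 0, 0, 5.7], [-1, -1.5, 3.7, 0, 0, 0, 5.9], [-1, 0, 0, 0, 0, 0, 0]]]'

```text
clock: 5.15
tool_pos: [0.4014, 0.1515, 0.2355]
orientation: [-90.0, 0.1, -3.2]
force: [-0.8, 0.2, -4.3]
opening: 0.044
```

```bash
python3 - <<'E'
from h import *
print(ctrl.get_obs())
a=ctrl.snapshot("scene")[150:400,150:470]; b=ctrl.snapshot("wrist")
cv2.imwrite("pics/c.png",np.vstack([cv2.resize(a,None,fx=1,fy=1),cv2.resize(b,(320,200))]) if 0 else np.hstack([cv2.resize(a,(400,312)),cv2.resize(b[:312],(400,195)) if 0 else cv2.copyMakeBorder(cv2.resize(b,(400,250)),0,62,0,0,cv2.BORDER_CONSTANT)]))
E
```

```text
{'clock': 5.15, 'joint_pos': array([ 4.71835272e+01, -3.83689114e+00, -2.73948832e+01, -5.76335212e-02,
       -6.65420438e+01, -1.40354437e+02]), 'qvel': array([-2.72479982,  0.12531605, -0.13474294,  0.48746987, -0.41263616,
       -0.30141966]), 'tau': array([  1.12787995, -24.64782357,  30.44606924,   7.29700729,
         0.0403014 ,   0.04609609]), 'tool_pos': array([0.40140051, 0.15153346, 0.23554416]), 'orientation': array([-90.04332884,   0.10451279,  -3.19393811]), 'force': array([-0.81638487,  0.20070112, -4.27265523]), 'moment': array([-0.05109174, -0.05330107,  0.03419566]), 'opening': 0.04400478051479043}
```

View pics/c.png

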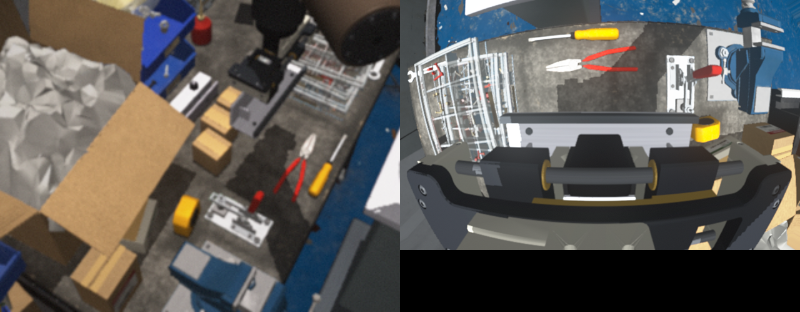

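Call:
step_arm --rows '[[[-1, 0, 0, -4, 0, 0, 0], [-1, 0, 0, -4, 0, 0, 0], [-1, 0, 0, -4, 0, 0, 0], [-1, 0, 0, -4, 0, 0, 0], [-1, 0, 0, -2, 0, 0, 0], [-1, 0, 0, -1.4, 0, 0, 0], [-1, 0, 0, -0.4, 0, 0, -0.2], [-1, 0, 0, 0, 0, 0, 0], [-1, 0, 0, 0, 0, 0, 0]]]'

```text
clock: 6.38
tool_pos: [0.4035, 0.1503, 0.0392]
orientation: [-90.0, -0.0, -3.7]
force: [0.6, 0.1, -4.7]
opening: 0.044
```

```bash
python3 - <<'E'
from h import *
o=ctrl.get_obs(); print(o["tool_pos"],o["orientation"],o["force"],o["moment"])
a=ctrl.snapshot("top")[150:270,190:350]; cv2.imwrite("pics/d.png",cv2.resize(a,None,fx=5,fy=5,interpolation=cv2.INTER_CUBIC))
E
```

```text
[0.40350597 0.15033497 0.0391816 ] [-8.99546908e+01 -4.48500926e-02 -3.65973430e+00] [ 0.59515305  0.1025569  -4.74853314] [-0.01757901 -0.00233511  0.02875232]
```

View pics/d.png

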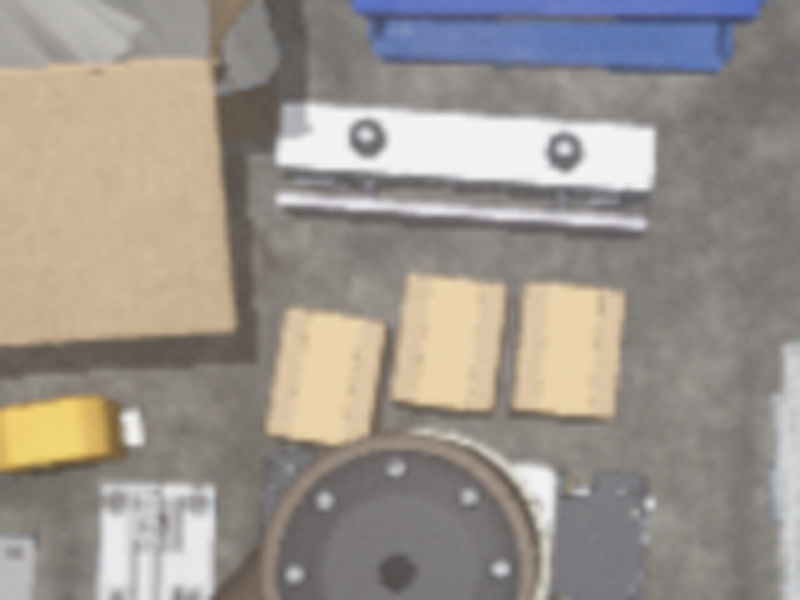

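Call:
step_arm --rows '[[[-1, 0.5, -0.03, -0.2, 0, 0, 0.2], [-1, 0.5, -0.03, 0, 0, 0, 0], [-1, 0.5, -0.03, 0, 0, 0, 0], [-1, 0.5, -0.03, 0, 0, 0, 0], [-1, 0.5, -0.03, 0, 0, 0, 0], [-1, 0.5, -0.03, 0, 0, 0, 0], [-1, 0.5, -0.03, 0, 0, 0, 0], [-1, 0.5, -0.03, 0, 0, 0, 0], [-1, 0.5, -0.03, 0, 0, 0, 0]]]'

```text
clock: 7.55
tool_pos: [0.4479, 0.1472, 0.0365]
orientation: [-90.0, 0.0, -3.5]
force: [-3.4, -0.2, -1.5]
opening: 0.0441
```

Call:
step_arm --rows '[[[-1, 0.4, -0.02, 0, 0, 0, 0], [-1, 0.4, -0.03, 0, 0, 0, 0], [-1, 0.4, -0.02, 0, 0, 0, 0], [-1, 0.3, -0.02, 0, 0, 0, 0], [-1, 0.2, -0.01, 0, 0, 0, 0]]]'

```text
clock: 8.18
tool_pos: [0.4652, 0.1465, 0.0365]
orientation: [-90.0, 0.0, -3.4]
force: [-1.7, -0.1, -3.9]
opening: 0.0443
```

Call:
step_arm --rows '[[[-1, 0.15, -0.01, 0, 0, 0, 0], [-1, 0.15, -0.01, 0, 0, 0, 0], [-1, 0.15, -0.01, 0, 0, 0, 0], [-1, 0.15, -0.01, 0, 0, 0, 0]]]'

```text
clock: 8.68
tool_pos: [0.4711, 0.1461, 0.0366]
orientation: [-90.0, -0.0, -3.4]
force: [-1.9, 0.8, -3.7]
opening: 0.0437
```

Call:
step_arm --rows '[[[-1, 0.1, -0.01, 0, 0, 0, 0], [-1, 0.1, 0, 0, 0, 0, 0], [-1, 0.1, -0.01, 0, 0, 0, 0]]]'

```text
clock: 9.05
tool_pos: [0.4741, 0.1459, 0.0366]
orientation: [-90.0, -0.0, -3.4]
force: [-2.2, 0.4, -4.8]
opening: 0.0439
```

Call:
step_arm --rows '[[[-1, 0.1, -0.01, 0, 0, 0, 0], [-1, 0.1, 0, 0, 0, 0, 0]]]'

```text
clock: 9.3
tool_pos: [0.4761, 0.1458, 0.0366]
orientation: [-90.0, 0.0, -3.4]
force: [-1.8, -0.1, -3.2]
opening: 0.0435
```

Call:
step_arm --rows '[[[-1, 0.1, -0.01, 0, 0, 0, 0], [-1, 0.05, 0, 0, 0, 0, 0]]]'

```text
clock: 9.55
tool_pos: [0.4776, 0.1457, 0.0366]
orientation: [-90.0, -0.0, -3.4]
force: [-2.6, -0.1, -3.7]
opening: 0.044
```

Call:
step_arm --rows '[[[-1, 0.05, 0, 0, 0, 0, 0], [-1, 0.05, 0, 0, 0, 0, 0]]]'

```text
clock: 9.8
tool_pos: [0.4786, 0.1457, 0.0366]
orientation: [-90.0, 0.0, -3.4]
force: [-1.6, 0.6, -3.2]
opening: 0.0438
```

Call:
step_arm --rows '[[[-1, 0.06, -0.01, 0, 0, 0, 0], [-1, 0.06, 0, 0, 0, 0, 0]]]'

```text
clock: 10.05
tool_pos: [0.4798, 0.1456, 0.0366]
orientation: [-90.0, 0.0, -3.4]
force: [-1.7, -0.2, -3.4]
opening: 0.044
```

Call:
step_arm --rows '[[[-1, 0.06, 0, 0, 0, 0, 0], [-1, 0.06, -0.01, 0, 0, 0, 0]]]'

```text
clock: 10.3
tool_pos: [0.481, 0.1456, 0.0366]
orientation: [-90.0, -0.0, -3.4]
force: [-2.2, 0.1, -4.6]
opening: 0.0436
```

Call:
step_arm --rows '[[[-1, 0.06, 0, 0, 0, 0, 0], [-1, 0.06, 0, 0, 0, 0, 0]]]'

```text
clock: 10.55
tool_pos: [0.4816, 0.1454, 0.0366]
orientation: [-90.0, 0.1, -3.4]
force: [-7.5, 1.6, 0.8]
opening: 0.0441
```

Call:
step_arm --rows '[[[-1, 0.02, 0, 0, 0, 0, 0], [-1, 0, 0, 0, 0, 0, 0]]]'

```text
clock: 10.8
tool_pos: [0.4816, 0.1454, 0.0366]
orientation: [-90.0, 0.1, -3.4]
force: [-7.4, 2.0, 0.2]
opening: 0.0442
```

```bash
python3 - <<'E'
from h import *
o=ctrl.get_obs(); print(o["tool_pos"],o["orientation"],o["force"],o["moment"])
a=ctrl.snapshot("top")[150:270,190:350]; cv2.imwrite("pics/e.png",cv2.resize(a,None,fx=5,fy=5,interpolation=cv2.INTER_CUBIC))
E
```

```text
[0.48157534 0.14539825 0.03657028] [-9.00234836e+01  6.41566306e-02 -3.42508303e+00] [-7.37285793  2.01869233  0.23921541] [0.62936259 2.32607253 0.24521293]
```

View pics/e.png

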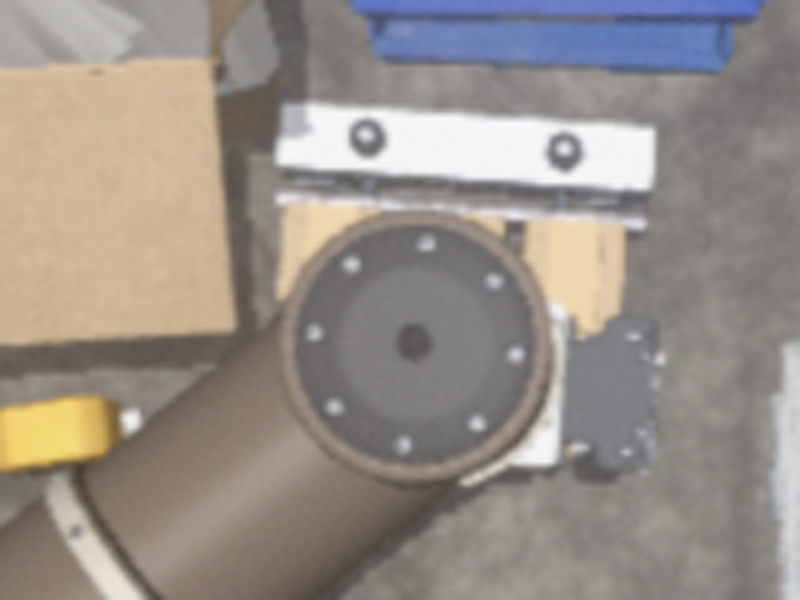

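Call:
step_arm --rows '[[[-1, 0.03, 0, 0, 0, 0, 0], [-1, 0, 0, 0, 0, 0, 0]]]'

```text
clock: 11.1
tool_pos: [0.4816, 0.1454, 0.0365]
orientation: [-90.0, 0.1, -3.4]
force: [-8.5, 2.6, 0.3]
opening: 0.0439
```

Call:
step_arm --rows '[[[-1, 0.02, 0, 0, 0, 0, 0], [-1, 0, 0, 0, 0, 0, 0]]]'

```text
clock: 11.35
tool_pos: [0.4816, 0.1454, 0.0365]
orientation: [-90.0, 0.1, -3.4]
force: [-8.6, 2.9, 2.6]
opening: 0.0441
```

Call:
step_arm --rows '[[[-1, 0.05, 0, 0, 0, 0, 0], [-1, 0, 0, 0, 0, 0, 0]]]'

```text
clock: 11.6
tool_pos: [0.4816, 0.1453, 0.0364]
orientation: [-90.0, 0.1, -3.4]
force: [-11.9, 3.7, 2.9]
opening: 0.0438
```

Call:
step_arm --rows '[[[-1, 0.05, 0, 0, 0, 0, 0], [-1, 0, 0, 0, 0, 0, 0]]]'

```text
clock: 11.85
tool_pos: [0.4816, 0.1452, 0.0364]
orientation: [-90.1, 0.2, -3.4]
force: [-15.6, 4.3, 4.4]
opening: 0.0441
```

Call:
step_arm --rows '[[[-1, -0.02, 0, 0, 0, 0, 0], [-1, 0, 0, 0, 0, 0, 0], [-1, 0, 0, 0, 0, 0, 0], [-1, 0, 0, 0, 0, 0, 0], [-1, 0, 0, 0, 0, 0, 0], [-1, 0, 0, 0, 0, 0, 0]]]'

```text
clock: 12.6
tool_pos: [0.4816, 0.1452, 0.0364]
orientation: [-90.1, 0.2, -3.4]
force: [-12.2, 3.8, 2.1]
opening: 0.0436
```

```bash
python3 - <<'E'
from h import *
o=ctrl.get_obs(); print(o["tool_pos"],o["orientation"],o["force"],o["moment"])
E
```

```text
[0.48156783 0.14520492 0.03635129] [-90.05690529   0.17542779  -3.4434654 ] [-12.22662226   3.84788829   2.14088333] [1.52676621 4.46190243 0.30476051]
```

Call:
step_arm --rows '[[[-1, -0.08, 0, 0, 0, 0, 0], [-1, -0.1, 0.01, 0, 0, 0, 0], [-1, -0.2, 0.01, 0, 0, 0, 0], [-1, -0.4, 0.02, 0, 0, 0, 0], [-1, -0.8, 0.05, 0, 0, 0, 0], [-1, -1.5, 0.1, 0, 0, 0, 0], [-1, -1.5, 0.1, 0, 0, 0, 0], [-1, -1.5, 0.1, 0, 0, 0, 0], [-1, -1, 0.05, 0, 0, 0, 0], [-1, -0.5, 0.02, 0, 0, 0, 0], [-1, 0, 0, 0, 0, 0, 0]]]'

```text
clock: 13.98
tool_pos: [0.4078, 0.1504, 0.0368]
orientation: [-90.0, -0.0, -3.4]
force: [0.4, 0.1, -2.8]
opening: 0.0439
```

```bash
python3 - <<'E'
from h import *
a=ctrl.snapshot("top")[150:270,190:350]; cv2.imwrite("pics/f.png",cv2.resize(a,None,fx=5,fy=5,interpolation=cv2.INTER_CUBIC))
E
```

```text
(no output)
```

View pics/f.png

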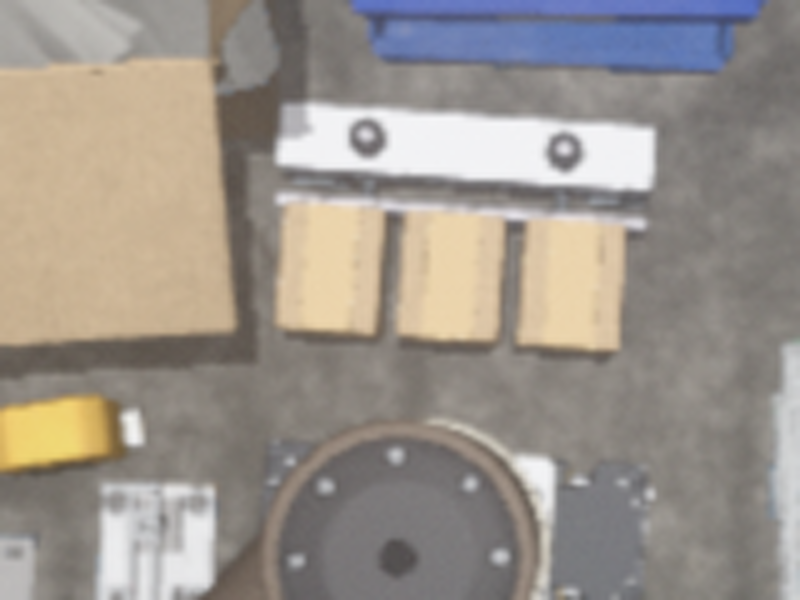

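Call:
step_arm --rows '[[[-1, 0, 0, 2, 0, 0, 0], [-1, 0, 0, 4, 0, 0, 0], [-1, 0, 0, 4, 0, 0, 0], [-1, 0, 0, 4, 0, 0, 0], [-1, 0, 0, 4, 0, 0, 0], [-1, 0, 0, 2, 0, 0, 0], [-1, 0, 0, 0, 0, 0, 0]]]'

```text
clock: 14.9
tool_pos: [0.4087, 0.1507, 0.2378]
orientation: [-89.9, -0.1, -3.5]
force: [-0.6, -0.2, -4.6]
opening: 0.044
```

Call:
step_arm --rows '[[[-1, 1.3, -3.5, 0, 0, 0, -5.6], [-1, 1.3, -3.5, 0, 0, 0, -5.6], [-1, 1.3, -3.5, 0, 0, 0, -5.6], [-1, 1.3, -3.5, 0, 0, 0, -5.6], [-1, 1.3, -3.5, 0, 0, 0, -5.6], [-1, 1.3, -3.5, 0, 0, 0, -5.6], [-1, 1.3, -3.5, 0, 0, 0, -5.6], [-1, 1.3, -3.5, 0, 0, 0, -5.6], [-1, 1.3, -3.5, 0, 0, 0, -5.6], [-1, 1.3, -3.5, 0, 0, 0, -5.6], [-1, 1.2, -3.5, 0, 0, 0, -5.6], [-1, 1.2, -3.5, 0, 0, 0, -5.6]]]'

```text
clock: 16.4
tool_pos: [0.5615, -0.271, 0.234]
orientation: [-90.1, 0.1, -70.9]
force: [-0.1, 0.3, -3.7]
opening: 0.0441
```

Call:
step_arm --rows '[[[-1, 0, 0, 0, 0, 0, 0], [-1, 0, 0, 0, 0, 0, 0]]]'

```text
clock: 16.65
tool_pos: [0.5611, -0.2698, 0.2345]
orientation: [-90.1, 0.1, -70.7]
force: [-0.5, 0.5, -3.9]
opening: 0.0437
```

Call:
step_arm --rows '[[[-1, 0, 0, -4, 0, 0, 0], [-1, 0, 0, -4, 0, 0, 0], [-1, 0, 0, -4, 0, 0, 0], [-1, 0, 0, -4, 0, 0, 0], [-1, 0, 0, -2, 0, 0, 0], [-1, 0, 0, -0.8, 0, 0, 0], [-1, 0, 0, -0.4, 0, 0, 0], [-1, 0, 0, -0.2, 0, 0, 0], [-1, 0, 0, 0, 0, 0, 0], [-1, 0, 0, 0, 0, 0, 0]]]'

```text
clock: 17.9
tool_pos: [0.5622, -0.27, 0.0432]
orientation: [-89.9, -0.0, -70.6]
force: [-0.9, -0.6, -2.9]
opening: 0.044
```

Call:
step_arm --rows '[[[-1, 0, 0, -0.25, 0, 0, 0], [-1, 0, 0, -0.2, 0, 0, 0], [-1, 0, 0, -0.1, 0, 0, 0], [-1, 0, 0, 0, 0, 0, 0]]]'

```text
clock: 18.4
tool_pos: [0.5619, -0.2699, 0.0371]
orientation: [-90.0, -0.0, -70.6]
force: [-0.1, -0.2, -2.8]
opening: 0.0437
```

Call:
step_arm --rows '[[[-1, 0, 0, -0.1, 0, 0, 0], [-1, 0, 0, 0, 0, 0, 0]]]'

```text
clock: 18.65
tool_pos: [0.5619, -0.2699, 0.037]
orientation: [-90.0, -0.0, -70.6]
force: [-3.4, 1.7, 4.9]
opening: 0.0439
```

Contact with the mat; release and lift clear.

Call:
step_arm --rows '[[[0, 0, 0, 0, 0, 0, 0], [0.5, 0, 0, 0, 0, 0, 0], [1, 0, 0, 0, 0, 0, 0], [1, 0, 0, 0, 0, 0, 0], [1, 0, 0, 0, 0, 0, 0], [1, 0, 0, 0, 0, 0, 0]]]'

```text
clock: 19.4
tool_pos: [0.5619, -0.2699, 0.036]
orientation: [-90.0, 0.0, -70.6]
force: [0.8, 0.4, 1.0]
opening: 0.0857
```

Call:
step_arm --rows '[[[1, 0, 0, 1, 0, 0, 0], [1, 0, 0, 3, 0, 0, 0], [1, 0, 0, 4, 0, 0, 0], [1, 0, 0, 4, 0, 0, 0], [1, 0, 0, 4, 0, 0, 0], [1, 0, 0, 4, 0, 0, 0], [1, -2, -4, 0, 0, 0, 0], [1, -2, -4, 0, 0, 0, 0], [1, 0, 0, 0, 0, 0, 0], [1, 0, 0, 0, 0, 0, 0]]]'

```text
clock: 20.65
tool_pos: [0.5218, -0.3499, 0.2366]
orientation: [-90.0, -0.0, -70.7]
force: [-0.3, 1.0, 0.3]
opening: 0.0877
```

```bash
python3 - <<'E'
from h import *
a=ctrl.snapshot("top")[130:270,230:470]; cv2.imwrite("pics/g.png",cv2.resize(a,None,fx=3.3,fy=3.3,interpolation=cv2.INTER_CUBIC))
E
```

```text
(no output)
```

View pics/g.png

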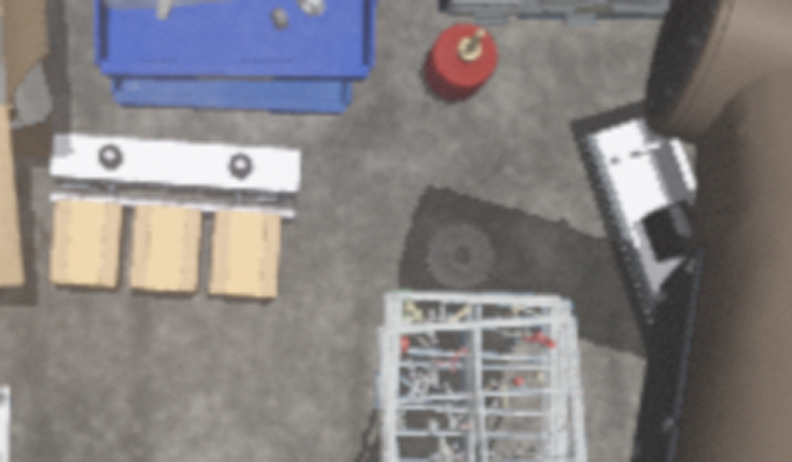

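```bash
python3 - <<'E'
from h import *
A=lambda p:px("top",190+(p[0]+.5)/5-.5,150+(p[1]+.5)/5-.5,.065)[:2]
F=np.array([.6176,.1498]);a=np.radians(-3.4);M=np.array([[np.cos(a),np.sin(a)],[-np.sin(a),np.cos(a)]])
for c in [((283,204),(384,210),(378,336),(276,330)),((404,211),(505,217),(500,344),(397,339)),((525,219),(627,225),(620,352),(515,347))]:
    q=[A(p) for p in c]; d=q[0]-q[3]+q[1]-q[2]; print(np.round(M@(np.mean(q,0)-F),4),np.degrees(np.arctan2(d[1],d[0])))
o=ctrl.get_obs(); print(o["force"],o["clock"]); ctrl.close_job()
E
```

```text
[-0.0767  0.0684] -1.9925199142720014
[-0.0765  0.0021] -2.0203643291757016
[-0.0766 -0.0638] -3.4198643150283368
[ 0.21372091  0.08240031 -0.02738885] 20.7
the job is handed in; nothing more can be done
```

I pushed the three cartons home against the stop strip with the straightedge, pressed the row, and stood the straightedge back on its mat. I handed the job in at 20.7 s and got no verdict back.

- **Pressing:** the row met the strip with the tool at x ≈ 0.4816 m. The force peaked at 15.6 N along x and about 18 N in total over the unloaded reading. I held it near 12–15 N for about 0.75 s. The highest reading stayed under 20 N, but forces were only read at the end of each move.
- **Row:** in the last top pictures the cartons stand straight against the strip, with centres at x = -76.5 to -76.7 mm in the fence frame. Their angles came out at -2.0°, -2.0° and -3.4°, against a fence angle of about -3.4°. That is about the accuracy of reading corners by eye, and within the 2.9° limit.
- **Straightedge:** it is upright on the mat, within about 1 cm of the mat's centre and about 4° off its length by my estimates. In the last picture the arm partly hides it.
- **Other things:** the oil can, gear and pile look unmoved in that picture, and the tape measure did not move in the earlier close-ups. I did not check the white carton separately. The gripper was clear, with zero force on it.

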